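# Load the solder-paste syringe into the inclined dispensing stand and latch it

### The arm

A 6-joint arm with a two-finger parallel gripper is mounted at the origin on the work surface. World frame = base frame: x ahead of the robot, y to its left, z up, the work surface at z = 0. Lengths are in m, angles in rad, forces in N, time in s.
With the tool pointing down it reaches from about 0.275 to 0.75 m from the base axis. Payload 10.2 kg.
Tool frame: the origin (TCP) lies midway between the tips of the shut fingers; the grasp point (between the pads) lies 19 mm behind it; z points along the fingers, y is the line along which they close (so a half turn about z gives the same grasp; the last joint's range is limited). The gripper opens to 85 mm and grips with 20 to 120 N. Pads are 22 mm wide; open, the fingers measure 114 mm over their backs; the gripper's body (76 mm by 85 mm) begins 54 mm behind the grasp point. The pads swing forward as they close: fully open they stand 13 mm farther back than shut.
Start: joints at [0.997, 0.313, 1.498, -0, 1.331, -0.223], TCP at [0.18, 0.493, 0.231] pointing down, gripper open.
Joint ranges: [-2.94, 2.94], [-0.97, 2.17], [0.19, 2.56], [-1.23, 4.37], [0.02, 3.11], [-2.88, 2.88]. Speed limits (rad/s): [2.39, 2.39, 3.01, 3.14, 3.14, 3.14].

### API

Orientations are given as a rotation vector (axis times angle).
In Python, from plant import status, cams, ctrl gives the robot as it stands.
- The arm moves only by the tool move_arm, never from a script. Its argument "deltas" is one flat list of numbers, 5 for each row, row after row: the shift along the tool's x, y, z in mm, then the turn about the tool's z in degrees, then the opening, from 0 (shut) to 1 (fully open). In form: [dx, dy, dz, twist, jaw, dx, dy, dz, twist, jaw, ...]. A call has 1 to 12 rows; each row shifts and turns the commanded pose from where the row before left it, along the tool's axes as they then stand; what a row does not reach is not made up. A row lasts 1/12 s, in which the tool goes at most 41.7 mm and 7.16 degrees, less where a joint would pass 70% of its speed; a pose out of reach is approached as far as the arm can. A call with a gripper value outside its range is refused whole. The fingers move at their own pace and stop on an object; "force" is the grip in N (left out, the last holds). Time passes only in rows, so rows that do not move let the fingers close. It gives the time, the measured TCP pose, the force, the opening and the grip force at its end, in the units of the state.
- status.get_state(): the state, without advancing time (a new reading comes with each control period).
- cams.read_camera(name): name is "side" or "top" or "wrist"; returns the picture (420x560x3 uint8, red, green, blue); there is no depth.
- cams.camera_params(name): a dict with "mtx" (3x3 intrinsics, pixels), "position" and "orientation" of the camera in the world. Camera axes: x right, y down, z forward; pixel columns grow to the right and rows downward; lengths in m; the calibration is good to about 2 mm. A picture is of the moment at which its call begins: read the wrist's pose just before it. camera_params takes no time and is no camera call; for the wrist camera it gives the pose at the moment of the call.
- ctrl.finish_job(): hands the job in; it is judged then, once.
The state is a dict: "time_s": time; "joint_pos": joint angles; "joint_velocities": joint speeds; "joint_efforts": joint torques, N m; "position": TCP position; "tcp_rot": TCP orientation; "force": force on the tool from outside, world axes, zero at the start; "torque": the same for the moment, N m; "opening": finger opening in m; "grip_force": force on a finger pad.
Only numpy, scipy, OpenCV 4.12 (cv2) and the standard library are available. Lean on these libraries where they do the work, as an engineer would, in place of code of your own. Each camera call takes 0.05 s, during which the arm holds its last target. There are 200 camera calls.

### The job

Take the syringe with the green plunger out of the wooden rack and slide it sideways into the slot of the inclined dispensing stand, nozzle pointing down at the circuit board, so that its flange is captured between the blue and the silver plate and the barrel is fully home at the end of the slot. Then swing the red latch fully shut across the mouth of the slot and let go. Leave the other syringes and the things lying about the desk where they are.

Things in the scene. Friction and masses are not known exactly. Their poses are not given: they have to be found in the camera images.
- syringe_green: solder-paste syringe to load, about 60 g, nozzle down in a rack hole (which one varies). Origin at nozzle tip, z along the barrel towards the plunger, round about z. Green nozzle 6 mm dia to z = 14 mm, grey barrel 18 mm dia to z = 80, grey flange 34 mm dia z = 80 to 84, rigid green plunger grip 16 mm dia z = 84 to 138. Grip it high on the plunger grip so the fingertips clear the silver plate
- green_flange (a point): centre of the underside of the green syringe's flange (80 mm up from the nozzle tip); fully home it lies at the origin of head to within 4 mm along each axis
- syringe_yellow: same kind of syringe with a yellow plunger and nozzle, in another rack hole; leave it. Origin at its nozzle tip, z along the barrel
- syringe_white: same kind of syringe with a white plunger and nozzle, in another rack hole; leave it. Origin at its nozzle tip, z along the barrel
- rack: fixed plywood rack, 80 mm (x) by 190 mm (y), top at z = 90 mm over its origin, which is the centre of its underside on the table. Three 22 mm holes at x = 0, y = -60, 0 and 60 mm; each syringe hangs in its hole with the flange resting on the rack's top
- head: slotted head fixed on the stand, about 140 mm above the table. Origin: seat of the slot, on the top face of the lower blue plate. z is the plates' normal and leans 32 degrees (0.56 rad) from vertical towards the head's -x side, roughly towards the robot; x points away from the robot and up the slope; y is horizontal and points out of the slot's mouth. The syringe, its axis along this z, enters moving along -y
- slot_mouth (a point): middle of the slot's mouth, at y = 36 mm in head, on the blue plate's top. Blue plate z = -5 to 0 mm, slot 22 mm wide for the barrel; silver plate z = 9 to 14 mm, slot 20 mm wide for the plunger grip; the flange goes in the 9 mm gap between. Slots end at y = -9 and -10 mm, straight to y = 24, splayed prongs to y = 36. Plates span x = -44 to 44 and reach y = -54; only the latch stands above
- stand: fixed dispensing stand: grey base 170 x 130 x 12 mm with a green circuit board on it, and a column on the head's -y side carrying the inclined slotted head. Origin at the centre of the base's underside; the head's origin is at x = -30, y = 0, z = 140 mm
- latch (a joint): red swing latch on the silver plate: 0 = shut across the slot's mouth, at its stop; grows as it opens, to 2.4 rad. Starts at 1.8 to 2.2 and stays where left (about 1 N at the knob moves it). It turns about the head's z; shut it points along the head's -x, at 1.57 rad along +y, clear of the syringe's way. Bar 10 mm wide, 5 mm thick, 15.5 to 20.5 mm above the blue plate's top
- latch_hinge (a point): hinge of the latch, at x = 34, y = 15.5, z = 15.5 mm in head
- latch_knob (a point): top of the latch's upright red knob (12 mm dia, 31 mm tall, standing on the bar parallel to the head's z), 72 mm from the hinge axis and 36 mm along head z above the hinge point. Shut, it lies at x = -38, y = 15.5, z = 51.5 mm in head. It can be pinched or pushed
- multimeter: orange multimeter, 90 x 180 x 38 mm, lying on the desk; leave it. Origin at the centre of its underside
- spool: solder spool, 62 mm diameter, 36 mm tall; leave it. Origin at the centre of its underside
- flux_tin: small round tin with a white lid, 50 mm diameter, 21 mm tall, near the rack; leave it. Origin at the centre of its underside
- screwdriver: blue-handled screwdriver, 170 mm long, lying between rack and stand; leave it. Its length is along its x axis
- mouse: white computer mouse, 105 x 60 x 30 mm; leave it. Origin at the centre of its underside

How it is judged:
On the way:
1. the green syringe is fully home in the slot, its flange between the plates, while the latch is still open (x of green_flange in the frame of head between -0.004 and 0.004 m and y of green_flange in the frame of head between -0.004 and 0.004 m and z of green_flange in the frame of head between -0.0025 and 0.006 m and angle between the z axis of syringe_green and the z axis of head, either way round below 0.15 rad and value of joint latch above 0.6 rad), for 0.2 s.
At the end, for the whole second after the job is handed in: The centre of the underside of the green syringe's flange is within 4 mm of the slot's seat along the plates and -2.5 to 6 mm along their normal (so between the plates), its axis is within 0.15 rad of the plates' normal, it is at rest, and the latch is shut (below 0.12 rad) (x of green_flange in the frame of head between -0.004 and 0.004 m and y of green_flange in the frame of head between -0.004 and 0.004 m and z of green_flange in the frame of head between -0.0025 and 0.006 m and angle between the z axis of syringe_green and the z axis of head, either way round below 0.15 rad and value of joint latch below 0.12 rad and linear speed of syringe_green below 0.02 m/s); the robot touches nothing.
It fails at once if another syringe or a thing lying on the desk is moved by more than 30 mm (distance of any of syringe_yellow, syringe_white, multimeter, spool, flux_tin, screwdriver, mouse from where it was at the start of the episode above 0.03 m).
It also fails if it takes over 61 s, if anything falls off the work surface, if the arm or the gripper's body presses on something with over 40 N, if the wrist force passes 120 N, or if a joint passes its speed limit or range.

## Working session

There is one attempt and no reset: what is moved stays moved. The work goes in short steps, Python scripts to look and compute and a tool call to move; the robot and the scene stay as the last step left them, time stands still between calls to the robot, and variables do not carry over. Pictures are saved under pics/ and viewed, at most 10 in all, crops included, and the job is handed in when it is done.

Besides the shell and the picture viewer there is one more tool, called after "Emit:" as name(argument=value, ...) on one line, values as JSON. move_arm: Moves the arm, as the interface text tells. Its arguments: {"type":"object","properties":{"deltas":{"type":"array","items":{"type":"number"}},"force":{"type":"number"}},"required":["deltas"]}

```bash
mkdir -p pics; ls; python3 - <<'E'
from plant import status,cams
import cv2,json,numpy as np
print(status.get_state())
for n in ("side","top","wrist"):
    p=cams.camera_params(n); print(n,p)
    if n!="wrist":
        im=cams.read_camera(n); cv2.imwrite(f"pics/{n}0.png",im[:,:,::-1])
E
```

```text
pics
{'time_s': 0.0, 'joint_pos': array([ 9.96610387e-01,  3.13517275e-01,  1.49841060e+00,  5.27228374e-06,
        1.33099278e+00, -2.23421952e-01]), 'joint_velocities': array([ 0.00061131, -0.00038336, -0.00053665, -0.00022066, -0.00148911,
       -0.00043831]), 'joint_efforts': array([ 1.78733485e-04, -4.12270725e+01, -2.59742653e+01, -1.92038297e-04,
        4.17847827e-03, -8.63827495e-06]), 'position': array([0.18028375, 0.49281614, 0.23071062]), 'tcp_rot': array([-5.48069582e-01, -3.09288715e+00,  1.91887466e-03]), 'force': array([ 0.09296831, -0.06587698, -0.52208277]), 'torque': array([0.00891936, 0.01425594, 0.01431598]), 'grip_force': 0.0, 'opening': 0.0852528274498376}
side {'mtx': array([[406.25942556,   0.        , 283.0522636 ],
       [  0.        , 406.25942556, 208.14762243],
       [  0.        ,   0.        ,   1.        ]]), 'position': array([0.25348088, 0.57416899, 0.7694963 ]), 'orientation': array([-0.73627631,  2.59186006, -1.1009045 ])}
top {'mtx': array([[407.04233162,   0.        , 276.88631248],
       [  0.        , 407.04233162, 213.50824966],
       [  0.        ,   0.        ,   1.        ]]), 'position': array([ 0.52754268, -0.00988003,  0.96239579]), 'orientation': array([-2.14725764,  2.20760778, -0.10226131])}
wrist {'mtx': array([[302.51853347,   0.        , 281.19524293],
       [  0.        , 302.51853347, 215.81319872],
       [  0.        ,   0.        ,   1.        ]]), 'position': array([0.10540297, 0.51933056, 0.37346944]), 'orientation': array([2.35304683, 1.64296803, 0.26197235])}
```

View pics/side0.png

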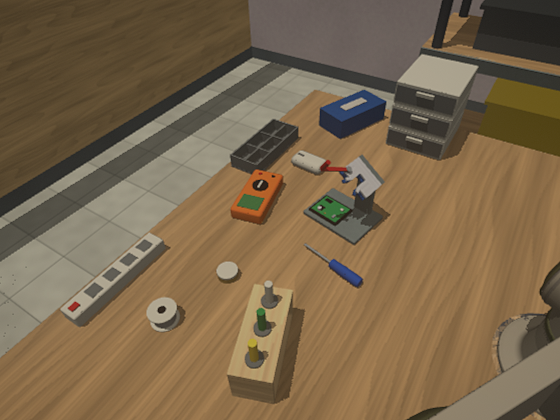

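View pics/top0.png

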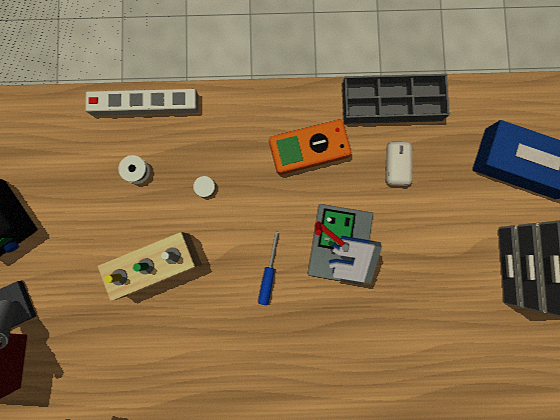

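The side view shows the green plunger in the middle of the rack at about (262,315), and the stand's head at about (363,175). In the top view the green plunger is at about (140,267) and the head at about (353,255), with the red latch from about (318,228) to (345,248). I'll take enlarged crops.

```bash
python3 - <<'E'
import cv2,numpy as np
t=cv2.imread("pics/top0.png");s=cv2.imread("pics/side0.png")
def crop(im,x,y,w,h,k):
    c=cv2.resize(im[y:y+h,x:x+w],None,fx=k,fy=k,interpolation=cv2.INTER_CUBIC)
    for i in range(0,w,10):
        cv2.line(c,(i*k,0),(i*k,6 if i%50 else 14),(255,255,255),1); 
        if i%20==0: cv2.putText(c,str(x+i),(i*k,22),0,.35,(255,255,255),1)
    for i in range(0,h,10):
        cv2.line(c,(0,i*k),(6,i*k),(255,255,255),1)
        if i%20==0: cv2.putText(c,str(y+i),(8,i*k+4),0,.35,(255,255,255),1)
    return c
a=np.hstack([crop(t,300,200,100,100,4),crop(s,300,140,100,100,4)])
b=np.hstack([crop(t,90,230,130,66,3),np.zeros((198,10,3),np.uint8),crop(s,225,275,133,66,3)])[:, :800]
b=np.pad(b,((0,0),(0,800-b.shape[1]),(0,0)))
cv2.imwrite("pics/c1.png",np.vstack([a,b]))
E
```

```text
(no output)
```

View pics/c1.png

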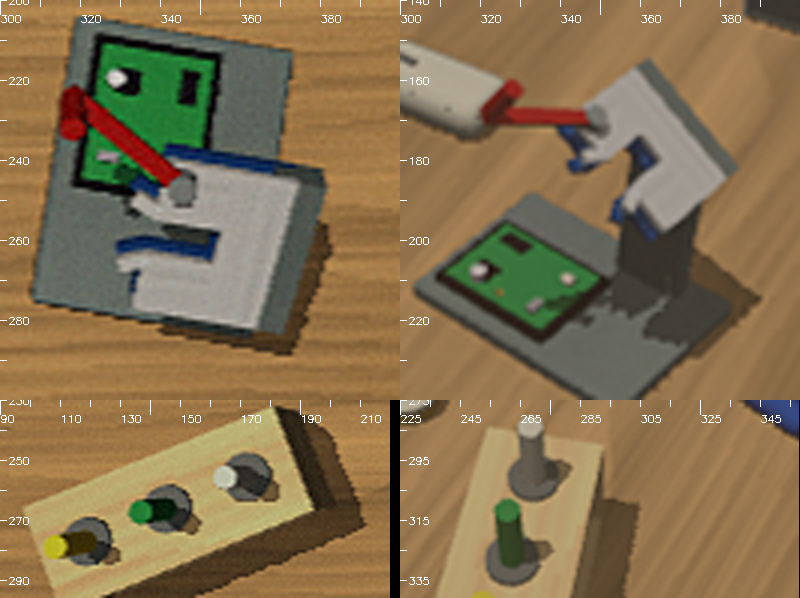

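The enlarged crops give these pixel positions:

| Feature | Top view | Side view |
|---|---|---|
| Green plunger top | (137,267) | (261,311.5) |
| Green flange | (146,266) | (262.3,329) |
| Latch hinge cap | (345,247) | (349,169) |
| Latch knob top | (318,231) | (328,162) |

All four base corners are visible in the side view and three in the top view. Next I fit the stand pose and triangulate the syringe.

```bash
cat > h.py <<'E'
import numpy as np,cv2
from scipy.spatial.transform import Rotation as R
from scipy.optimize import least_squares
from plant import status,cams
def proj(p,P):
    r=R.from_rotvec(p["orientation"]); c=r.inv().apply(np.atleast_2d(P)-p["position"])
    u=c@p["mtx"].T; return u[:,:2]/u[:,2:]
def tri(obs):  # [(params,(u,v))]
    return least_squares(lambda X:np.concatenate([proj(p,X)[0]-uv for p,uv in obs]),[.5,0,.1])
T,S=(cams.camera_params(n) for n in("top","side"))
a=np.radians(32); RH=np.array([[np.cos(a),0,-np.sin(a)],[0,1,0],[np.sin(a),0,np.cos(a)]])
def base2w(q,P): return R.from_euler("z",q[2]).apply(np.atleast_2d(P))+[q[0],q[1],0]
def head2w(q,P): return base2w(q,np.atleast_2d(P)@RH.T+[-.03,0,.14])
def knob(th,z=.0515): return np.array([.034-.072*np.cos(th),.0155+.072*np.sin(th),z])
E
python3 - <<'E'
from h import *
for n,t,s,z in(("plunger",(137,267),(261,311.5),.148),("flange",(146,266),(262.3,329),.094),("hinge",(345,247),(349,169),0),("knob",(318,231),(328,162),0)):
    r=tri([(T,t),(S,s)]); print(n,r.x.round(4),"exp z",z,"res",r.fun.round(1))
B=np.array([[1,1],[1,-1],[-1,-1],[-1,1]])*[.085,.065]; B=np.c_[B,[.012]*4]
ts=[(319,204),(373,213),None,(309,276)]; ss=[(303.5,212),(332.5,188),(383,215.5),(350.5,240)]
def f(q):
    e=[]
    for p,o in((T,ts),(S,ss)):
        for u,v in zip(proj(p,base2w(q,B)),o):
            if v is not None:e.append(u-v)
    for P,t,s in(([.034,.0155,.022],(345,247),(349,169)),(knob(q[3]),(318,231),(328,162))):
        w=head2w(q,P); e+=[proj(T,w)[0]-t,proj(S,w)[0]-s]
    return np.concatenate(e)
r=least_squares(f,[.5,-.18,-.14,2.]); print(r.x.round(4)); print(r.fun.reshape(-1,2).round(1).tolist())
np.save("q.npy",r.x)
q=r.x
print("seat",head2w(q,[0,0,0]),"mouth",head2w(q,[0,.036,0]))
E
```

```text
plunger [0.5021 0.2677 0.1433] exp z 0.148 res [-0.1 -0.2  0.2  0. ]
flange [0.5021 0.2685 0.0847] exp z 0.094 res [-0.2 -0.3  0.3  0. ]
hinge [ 0.5301 -0.1441  0.1722] exp z 0 res [-0.1 -0.2  0.3  0. ]
knob [ 0.5603 -0.0883  0.2174] exp z 0 res [-0.  -0.1  0.1  0. ]
[ 0.5393 -0.1603 -0.1995  2.143 ]
[[-0.6, -1.3], [0.0, -0.8], [-2.5, -1.3], [-0.7, -2.4], [0.5, -1.7], [0.7, -0.8], [3.8, 1.9], [-0.5, -0.0], [0.3, -1.1], [-0.6, 0.6], [0.4, -1.2]]
seat [[ 0.50991979 -0.15432996  0.14      ]] mouth [[ 0.51705548 -0.11904424  0.14      ]]
```

```bash
cat >> h.py <<'E'
def plan(target,yaw,st=None):
    "shift in tool axes (mm) and twist (deg) to reach world target with tool y along +-yaw+90"
    st=st or status.get_state(); r=R.from_rotvec(st["tcp_rot"]).as_matrix()
    d=r.T@(np.array(target)-st["position"])*1000
    y=r[:2,1]; cur=np.arctan2(y[1],y[0]); w=yaw+np.pi/2-cur; w=(w+np.pi/2)%np.pi-np.pi/2
    print("pos",st["position"].round(4),"tool shift mm",d.round(1),"twist deg (tool z down)",-np.degrees(w).round(1),"t",st["time_s"],"F",st["force"].round(1),"op",round(st["opening"],4),"gf",st["grip_force"]); return r
E
python3 - <<'E'
from h import *
q=np.load("q.npy")
B=np.array([[1,1],[1,-1],[-1,-1],[-1,1]])*[.085,.065]; B=np.c_[B,[.012]*4]
ts=[(319,204),(373,213),None,(309,276)]; ss=[(303.5,212),(332.5,188),(383,215.5),None]
def f(q):
    e=[]
    for p,o in((T,ts),(S,ss)):
        for u,v in zip(proj(p,base2w(q,B)),o):
            if v is not None:e.append(u-v)
    for P,t,s in(([.034,.0155,.022],(345,247),(349,169)),(knob(q[3]),(318,231),(328,162))):
        w=head2w(q,P); e+=[proj(T,w)[0]-t,proj(S,w)[0]-s]
    return np.concatenate(e)
r=least_squares(f,q); print(r.x.round(4)); print(r.fun.reshape(-1,2).round(1).tolist())
q=r.x; np.save("q.npy",q); print(head2w(q,[0,0,0]))
print(plan([.502,.268,.231],q[2]).round(3), status.get_state()["joint_pos"])
E
```

```text
[ 0.5385 -0.1602 -0.1871  2.1612]
[[-1.1, -0.6], [-0.4, -0.9], [-2.1, -0.5], [-0.5, -1.9], [0.3, -1.5], [1.0, -1.0], [-0.5, 0.5], [0.7, -1.0], [-0.3, 1.1], [1.0, -1.4]]
[[ 0.50899158 -0.15463596  0.14      ]]
pos [0.1803 0.4928 0.2308] tool shift mm [-3.794e+02 -1.006e+02 -2.000e-01] twist deg (tool z down) -9.4 t 0.1 F [-0.4  0.2 -0.2] op 0.0852 gf 0.0
[[-0.939  0.344 -0.001]
 [ 0.344  0.939 -0.001]
 [ 0.    -0.001 -1.   ]] [ 9.96585732e-01  3.13383063e-01  1.49833494e+00  2.37734301e-05
  1.33098086e+00 -2.23367655e-01]
```

Emit:
move_arm(deltas=[-30, -8, 0, 0, 0.6, -38, -10, 0, 0, 0.6, -38, -10, 0, 0, 0.6, -38, -10, 0, 0, 0.6, -38, -10, 0, 0, 0.6, -38, -10, 0, 0, 0.6, -38, -10, 0, 0, 0.6, -38, -10, 0, 0, 0.6, -38, -10, 0, 0, 0.6, -30, -10, 0, 0, 0.6, -15.4, -4.6, 0, -4.7, 0.6, 0, 0, 0, -4.7, 0.6], force=20)

```text
time_s: 1.1
position: [0.5038, 0.2638, 0.2304]
tcp_rot: [-0.293, -3.127, 0.001]
force: [0.2, 0.5, 0.2]
opening: 0.0512
grip_force: 0.0
```

```bash
python3 - <<'E'
from h import *
q=np.load("q.npy"); plan([.502,.268,.231],q[2])
p=cams.camera_params("wrist"); im=cams.read_camera("wrist"); plan([.502,.268,.231],q[2])
np.save("w1.npy",p,allow_pickle=True); cv2.imwrite("pics/w1.png",im[:,:,::-1])
print(proj(p,[[.5021,.268,.148],[.5021,.268,.094]]))
E
```

```text
pos [0.5038 0.2638 0.2304] tool shift mm [ 2.5  3.8 -0.6] twist deg (tool z down) 0.0 t 1.1 F [0.2 0.5 0.2] op 0.0512 gf 0.0
pos [0.5025 0.2649 0.2305] tool shift mm [ 1.1  3.  -0.5] twist deg (tool z down) 0.4 t 1.15 F [ 0.1 -0.1  0.3] op 0.0513 gf 0.0
[[287.51925939 219.90132392]
 [286.41028439 201.58363492]]
```

View pics/w1.png

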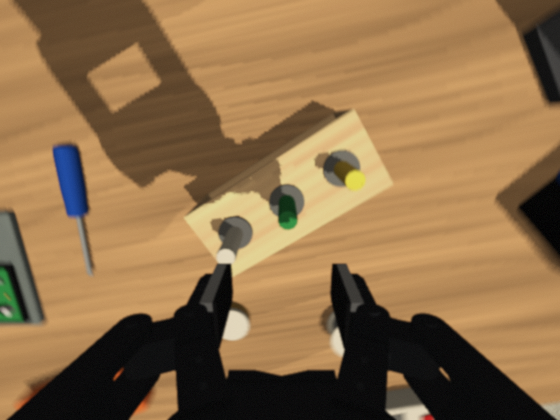

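The wrist view shows the green plunger top at (288,219.5). My estimate projects to (287.5,220), and the flange at (287,202) agrees too, so I go down and grip.

Emit:
move_arm(deltas=[1, 3, 20, 0.3, 0.6, 0, 0, 30, 0, 0.6, 0, 0, 30, 0, 0.6, 0, 0, 20, 0, 0.6, 0, 0, 14, 0, 0.6, 0, 0, 0, 0, 0.6, 0, 0, 0, 0, 0.1, 0, 0, 0, 0, 0.1, 0, 0, 0, 0, 0.1, 0, 0, 0, 0, 0.1, 0, 0, 0, 0, 0.1, 0, 0, 0, 0, 0.1], force=20)

```text
time_s: 2.15
position: [0.5015, 0.2697, 0.1185]
tcp_rot: [0.301, 3.125, 0.001]
force: [-0.8, -0.3, 5.3]
opening: 0.0157
grip_force: 22.5
```

Emit:
move_arm(deltas=[0, 0, -6, 0, 0.1, 0, 0, -12, 0, 0.1, 0, 0, -12, 0, 0.1, 0, 0, -12, 0, 0.1, 0, 0, -12, 0, 0.1, 0, 0, -10, 0, 0.1, 0, 0, -5, 0, 0.1, 0, 0, 0, 0, 0.1, 0, 0, 0, 0, 0.1, 0, 0, 0, 0, 0.1], force=25)

```text
time_s: 2.98
position: [0.5007, 0.2693, 0.1855]
tcp_rot: [-0.301, -3.126, 0.001]
force: [0.1, 0.4, -0.7]
opening: 0.0153
grip_force: 24.5
```

```bash
python3 - <<'E'
from h import *
plan([.5015,.2697,.1185+.0715],np.load("q.npy")[2])
im=cams.read_camera("side"); c=im[230:400,180:340]; cv2.imwrite("pics/s2.png",cv2.resize(c,None,fx=3.5,fy=3.5,interpolation=cv2.INTER_CUBIC)[:,:,::-1])
E
```

```text
pos [0.5007 0.2693 0.1855] tool shift mm [-0.7  0.5 -4.5] twist deg (tool z down) -0.3 t 2.9833 F [ 0.1  0.4 -0.7] op 0.0153 gf 24.49252277612686
```

View pics/s2.png

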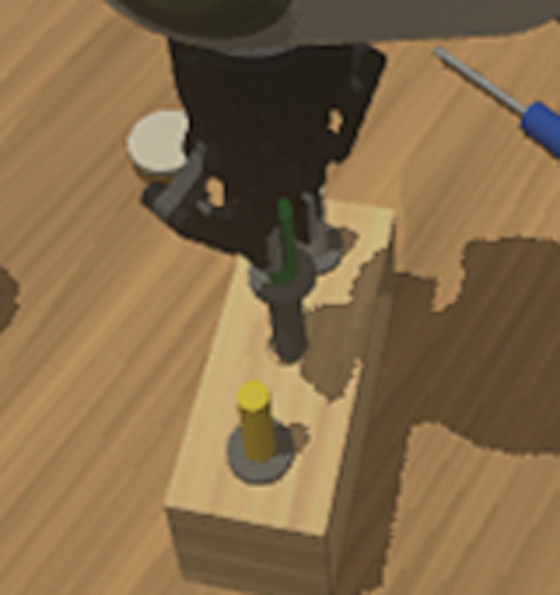

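The side view shows the syringe held, with its barrel bottom just at the rack's top near (288,350) in the crop. I lift 4.5 mm more, then swivel it on the hole's edge.

Emit:
move_arm(deltas=[0, 0, -4.5, 0, 0.1, 8, 0, 0, 0, 0.1, 8.3, 0, 0.1, 0, 0.1, 8.3, 0, 0.7, 0, 0.1, 8.2, 0, 1.2, 0, 0.1, 8.1, 0, 1.8, 0, 0.1, 8, 0, 2.4, 0, 0.1, 7.8, 0, 2.9, 0, 0.1, 7.5, 0, 3.4, 0, 0.1, 7.3, 0, 4, 0, 0.1, 0, 0, 0, 0, 0.1, 0, 0, 0, 0, 0.1], force=20)

```text
time_s: 4.03
position: [0.4304, 0.2832, 0.174]
tcp_rot: [-0.3, -3.126, 0.0]
force: [0.3, -1.0, -0.3]
opening: 0.0151
grip_force: 23.9
```

```bash
python3 - <<'E'
from h import *
q=np.load("q.npy");st=status.get_state();plan([0,0,0],q[2])
im=cams.read_camera("side"); c=im[230:400,180:340]; t=cams.read_camera("top")[200:330,70:230]
k=lambda c,f:cv2.resize(c,None,fx=f,fy=f,interpolation=cv2.INTER_CUBIC)
a,b=k(c,2.5),k(t,2.5); b=np.pad(b,((0,a.shape[0]-b.shape[0]),(0,0),(0,0)))
cv2.imwrite("pics/s3.png",np.hstack([a,b])[:,:,::-1])
E
```

```text
pos [0.4304 0.2832 0.174 ] tool shift mm [ 368.4 -359.9  174.5] twist deg (tool z down) -0.3 t 4.0333 F [ 0.3 -1.  -0.3] op 0.0151 gf 23.86567622423172
```

View pics/s3.png

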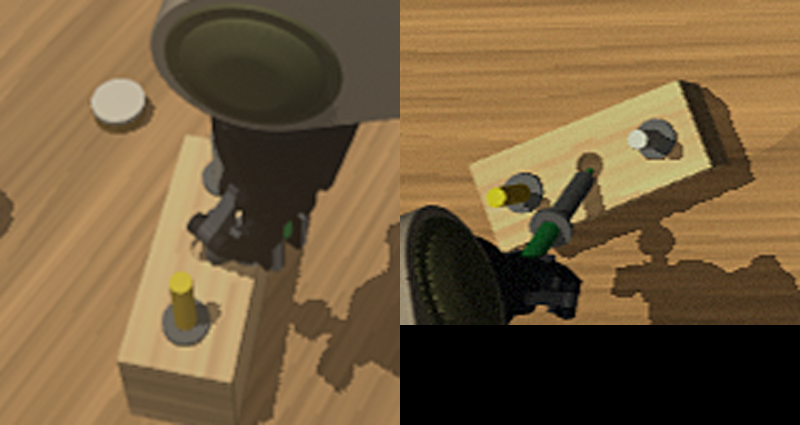

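The syringe has swivelled. In the top view its tip is at about (146,268.8) and its flange at about (130.4,289.6). I fit the tilt next.

```bash
cat > tilt.py <<'E'
from h import *
def axis(p,g,tip,fl,s=None):
    "g grip point world; tip, flange(s=.082) pixels in cam p; solves tilt in tool-plane, side lean, s, with light priors"
    q=np.load("q.npy"); rz=R.from_euler("z",q[2])
    d=lambda v: rz.apply([-np.sin(v[0]),np.sin(v[1]),np.sqrt(1-np.sin(v[0])**2-np.sin(v[1])**2)])
    f=lambda v: np.concatenate([proj(p,g-d(v)*v[2])[0]-tip,proj(p,g-d(v)*(v[2]-.082))[0]-fl,[(v[2]-.1275)/.002,v[1]/.05]])
    r=least_squares(f,[.5,0,.1275]); return r
E
python3 - <<'E'
from tilt import *
g=np.array([.4304,.2832,.193])
r=axis(T,g,(146,268.8),(130.4,289.6)); print(np.degrees(r.x[:2]),r.x[2],r.fun.round(2))
E
```

```text
[31.72469036  0.90325438] 0.12935009569065115 [ 0.04 -0.71 -0.39  1.84  0.93  0.32]
```

```bash
python3 - <<'E'
from h import *
q=np.load("q.npy")
g=head2w(q,[0,.1,.05])[0]; print(g); g[2]-=.019; plan(g,q[2])
E
```

```text
[ 0.50155762 -0.05145277  0.1824024 ]
pos [0.4308 0.2831 0.1742] tool shift mm [-133.3 -314.9   10.7] twist deg (tool z down) -0.3 t 4.1333 F [-0.3 -1.  -0. ] op 0.0153 gf 23.896377682685852
```

Emit:
move_arm(deltas=[0, 0, -10, -0.3, 0.1, 0, 0, -25, 0, 0.1, 0, 0, -25, 0, 0.1, -5, -10, -25, 0, 0.1, -12, -29, -15, 0, 0.1, -14, -34, 0, 0, 0.1, -14, -34, 0, 0, 0.1, -14, -34, 0, 0, 0.1, -14, -34, 0, 0, 0.1, -14, -34, 0, 0, 0.1, -14, -34, 0, 0, 0.1, -14, -34, 0, 0, 0.1], force=40)

```text
time_s: 5.13
position: [0.4924, -0.0123, 0.2751]
tcp_rot: [0.293, 3.128, 0.0]
force: [1.1, -0.0, -1.4]
opening: 0.015
grip_force: 39.6
```

Emit:
move_arm(deltas=[-12, -25, 0, 0, 0.1, -6, -13, 10, 0, 0.1, 0, 0, 25, 0, 0.1, 0, 0, 20, 0, 0.1, 0, 0, 10, 0, 0.1, 0, 0, 0, 0, 0.1, 0, 0, 0, 0, 0.1])

```text
time_s: 5.72
position: [0.5032, -0.0508, 0.2098]
tcp_rot: [0.292, 3.128, 0.0]
force: [0.0, 0.1, 0.6]
opening: 0.0147
grip_force: 39.6
```

```bash
python3 - <<'E'
from h import *
q=np.load("q.npy");g=head2w(q,[0,.1,.05])[0]; g[2]-=.019; plan(g,q[2])
p=cams.camera_params("wrist"); im=cams.read_camera("wrist"); np.save("w2.npy",p,allow_pickle=True)
a=im[150:420,60:460]; t=cams.read_camera("top")[180:300,290:410]; s=cams.read_camera("side")[130:250,290:410]
k=lambda c,f:cv2.resize(c,None,fx=f,fy=f,interpolation=cv2.INTER_CUBIC)
cv2.imwrite("pics/w2.png",im[:,:,::-1])
cv2.imwrite("pics/ts2.png",np.hstack([k(s,3.3),k(t,3.3)])[:,:,::-1])
E
```

```text
pos [ 0.5032 -0.0508  0.2098] tool shift mm [ 1.5 -1.  46.4] twist deg (tool z down) 0.1 t 5.7167 F [0.  0.1 0.6] op 0.0147 gf 39.61515963077545
```

View pics/w2.png

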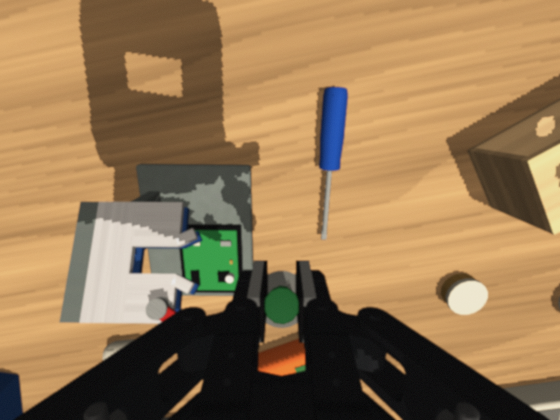

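View pics/ts2.png

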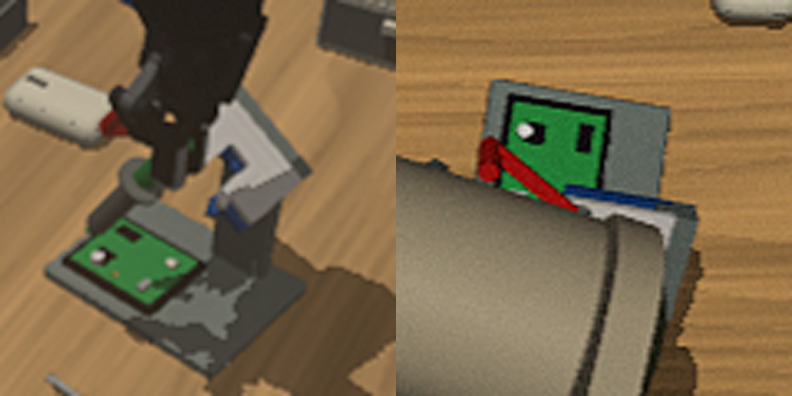

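The wrist view shows these head features:
- hinge cap at about (157,308)
- silver slot's end at about x = 131, rows 248 to 274
- silver plate's x = −44 edge at about row 203, and its x = 44 edge at about row 322
- base corners at (138,165) and (251,165)
- plunger top at (282,305)

Next I compare my model with these.

```bash
python3 - <<'E'
from h import *
q=np.load("q.npy"); p=np.load("w2.npy",allow_pickle=True).item()
H=lambda P:proj(p,head2w(q,P)).round(1).tolist()
print("hinge",H([.034,.0155,.022]))
print("silver slot end",H([[-.01,-.01,.014],[.01,-.01,.014]]), "rounded?",H([[-.01,0,.014],[.01,0,.014]]))
print("silver slot y24",H([[-.01,.024,.014],[.01,.024,.014]]))
print("silver corners",H([[-.044,-.054,.014],[.044,-.054,.014],[-.044,.024,.014],[-.044,.036,.014],[.044,.024,.014]]))
print("base -x: -y,+y",proj(p,base2w(q,[[-.085,-.065,.012],[-.085,.065,.012]])).round(1).tolist())
im=cv2.imread("pics/w2.png"); g=cv2.cvtColor(im,6)
print(g[244:280:1,150]); print("row262",g[262,60:200:2]); print("row 215",g[215,60:200:2]); print("row300",g[300,56:190:2]);print("col110",g[190:335,110][::2])
E
```

```text
hinge [[156.6, 305.7]]
silver slot end [[132.2, 243.1], [129.0, 270.6]] rounded? [[145.8, 243.1], [142.8, 270.6]]
silver slot y24 [[178.3, 243.1], [176.1, 270.5]]
silver corners [[79.8, 199.0], [59.8, 320.2], [181.9, 198.9], [197.6, 198.9], [172.0, 320.1]]
base -x: -y,+y [[133.8, 163.1], [249.9, 163.1]]
[214 200 167 123 109 121 128 129 128 130 128 129 128 127 126 128 127 127
 127 129 131 131 133 134 139 145 149 154 165 189 208 216 218 217 217 216]
row262 [188 188 186 186 181 137 117 118 117 118 118 118 119 118 157 212 217 215
 213 209 208 211 215 220 218 217 214 214 214 215 215 216 216 216 212 161
  96  54  41  39  30  69 161 172 161 127 130 132 131 130 134 134 134 132
 133 134 131 132 133 135 101  35  88 119 120 119 120 122 120 119]
row 215 [171 170 169 167 166 166 164 162 159 105  69  70  70  68  70  71  70  71
 104 132 133 132 128 127 128 131 135 133 132 131 133 133 130 131 134 134
 133 131 132 132 131 130 129 129 131 129 129 131 130 132 131 132 130 130
 131 131 132 132 132 131 118  70  43  33  41  85 130 135 135 136]
row300 [180 183 184 172 125 118 118 117 118 116 118 119 118 159 210 215 214 215
 213 208 211 215 216 217 218 217 213 215 213 215 214 215 215 217 217 220
 222 220 220 220 221 221 221 221 220 220 196 148 152 157 158 152 145 114
  66  69 123 195 203 123  55  37  52 150 179 179 180]
col110 [172 170 168 169 170 165 140 127 128 129 129 131 131 131 139 192 212 217
 218 218 219 220 220 219 218 219 218 218 217 217 217 216 216 216 217 216
 217 218 217 216 216 216 215 215 214 214 213 212 213 213 212 213 213 214
 214 215 215 216 215 214 214 214 214 215 215 216 206 175 165 159 162 161
 159]
```

```bash
python3 - <<'E'
from h import *
q=np.load("q.npy"); p=np.load("w2.npy",allow_pickle=True).item()
g=np.array([.5032,-.0508,.2288]); ax=head2w(q,[0,0,1])[0]-head2w(q,[0,0,0])[0]
print("plunger top",proj(p,g+ax*.0105),"rim +-x", proj(p,g+ax*.0105+.008*(head2w(q,[[1,0,0],[-1,0,0]])-head2w(q,[0,0,0]))), "flange -x,+x edge of top",proj(p,g+ax*(-.0435)+.017*(head2w(q,[[1,0,0],[-1,0,0]])-head2w(q,[0,0,0]))))
im=cv2.imread("pics/w2.png"); hsv=cv2.cvtColor(im,40); m=cv2.inRange(hsv,(50,120,30),(85,255,255))[270:330,255:310]
ys,xs=np.nonzero(m); print("green x",xs.min()+255,xs.max()+255,"y",ys.min()+270,ys.max()+270); print([(r+270,int(m[r].sum()/255)) for r in range(0,60,4)])
print(im[262:330:2,282].tolist())
g2=cv2.cvtColor(im,6)
for c in (110,150,170): print(c,g2[195:210,c],g2[242:252,c],g2[266:276,c])
E
```

```text
plunger top [[283.67607233 294.9830387 ]] rim +-x [[283.72087253 314.18876036]
 [283.63254905 276.32473101]] flange -x,+x edge of top [[282.96117389 323.04134346]
 [282.86049424 265.48115113]]
green x 264 298 y 287 322
[(270, 0), (274, 0), (278, 0), (282, 0), (286, 0), (290, 17), (294, 29), (298, 33), (302, 35), (306, 35), (310, 35), (314, 33), (318, 22), (322, 6), (326, 0)]
[[109, 169, 216], [106, 164, 211], [103, 157, 205], [102, 158, 205], [89, 131, 167], [69, 79, 87], [65, 72, 74], [64, 69, 72], [63, 69, 70], [66, 72, 73], [63, 69, 72], [60, 67, 69], [37, 54, 37], [33, 71, 25], [49, 93, 38], [47, 93, 38], [45, 91, 36], [46, 91, 37], [48, 93, 38], [49, 95, 41], [50, 96, 40], [47, 94, 38], [49, 96, 40], [48, 95, 39], [50, 96, 40], [49, 95, 40], [48, 94, 39], [50, 96, 40], [51, 97, 41], [49, 96, 39], [50, 94, 42], [90, 109, 100], [110, 123, 131], [100, 140, 176]]
110 [168 169 171 170 170 165 156 140 130 127 128 128 129 129 129] [218 217 218 218 217 216 217 216 217 217] [217 217 216 217 216 216 216 216 215 215]
150 [ 46  43  42  38  38  44  74 109 129 133 132 132 132 133 133] [217 216 214 200 167 123 109 121 128 129] [133 134 139 145 149 154 165 189 208 216]
170 [133 120  95  73  70  72  86 112 128 133 133 132 133 133 132] [218 216 214 206 177 131 113 123 131 131] [133 134 137 134 134 135 142 171 201 216]
```

```bash
python3 - <<'E'
from h import *
q=np.load("q.npy"); p=np.load("w2.npy",allow_pickle=True).item()
g0=np.array([.5032,-.0508,.2288]); rz=R.from_euler("z",q[2])
def f(v,full=False):
    ph,ps,dx,s=v; d=rz.apply([-np.sin(ph),np.sin(ps),np.cos(ph)*np.cos(ps)]); d/=np.linalg.norm(d)
    ex=rz.apply([np.cos(ph),0,np.sin(ph)]); ey=rz.apply([0,1,0]); g=g0+rz.apply([dx,0,0])
    at=lambda z:g+d*(z-s)
    e=[]
    W=lambda P:proj(p,P)[0]
    e+=[(W(at(.138)+.008*ex)[1]-322)/1,(W(at(.138)-.008*ex)[1]-287.5)/1.5,(W(at(.138))[0]-281)/1.5]
    e+=[(W(at(.138)+.008*ey)[0]-W(at(.138)-.008*ey)[0]-34.5)/1]
    e+=[(W(at(.084)-.017*ex)[1]-271)/1,(W(at(.084)+.017*ex)[1]-325)/1.5]
    e+=list((proj(S,at(.084))[0]-(333.3,184))/1.)+list((proj(S,at(.014))[0]-(319.5,196.5))/2)
    e+=[(s-.1275)/.004,ps/.05,dx/.003]
    return np.array(e,float)
r=least_squares(f,[.55,0,0,.1275]); c=np.sqrt(np.diag(np.linalg.inv(r.jac.T@r.jac)))
print(np.degrees(r.x[:2]),r.x[2:]*1000,"sd",np.degrees(c[:2]),c[2:]*1000); print(r.fun.round(1)); print(f([.5585,0,0,.1275]).round(1))
E
```

```text
[30.43447898  0.91056854] [  4.55336668 131.44727966] sd [0.64599115 1.83577008] [0.43540651 2.0659216 ]
[ 0.5 -1.1  1.9  0.7 -0.7  0.8 -0.9  0.4 -0.3  0.4  1.   0.3  1.5]
[-7.8 -7.5  1.8  2.1 -5.5 -1.3  1.1  0.2  0.2  0.1  0.   0.   0. ]
```

```bash
python3 - <<'E'
from h import *
q=np.load("q.npy"); rz=R.from_euler("z",q[2])
g=head2w(q,[0,.065,.0525])[0]+rz.apply([-.0014,0,-.019]); plan(g,q[2])
E
```

```text
pos [ 0.5036 -0.051   0.2106] tool shift mm [  4.8 -35.8  45. ] twist deg (tool z down) 0.1 t 5.8667 F [-0.5 -0.5 -0.1] op 0.0144 gf 39.61946368217468
```

Emit:
move_arm(deltas=[2, 0, 10, 0, 0.1, 2.8, 0, 15, 0, 0.1, 0, 0, 15, 0, 0.1, 0, -8, 5, 0, 0.1, 0, -12, 0, 0, 0.1, 0, -12, 0, 0, 0.1, 0, -3.8, 0, 0, 0.1, 0, 0, 0, 0, 0.1, 0, 0, 0, 0, 0.1, 0, 0, 0, 0, 0.1])

```text
time_s: 6.7
position: [0.4918, -0.0854, 0.1647]
tcp_rot: [0.293, 3.127, -0.0]
force: [-0.1, -0.7, -0.7]
opening: 0.0148
grip_force: 39.6
```

```bash
python3 - <<'E'
from h import *
q=np.load("q.npy"); rz=R.from_euler("z",q[2])
g=head2w(q,[0,.065,.0525])[0]+rz.apply([-.0014,0,-.019]); plan(g,q[2])
p=cams.camera_params("wrist"); im=cams.read_camera("wrist"); np.save("w3.npy",p,allow_pickle=True);cv2.imwrite("pics/w3.png",im[:,:,::-1])
s=cams.read_camera("side"); cv2.imwrite("pics/s4.png",s[:,:,::-1])
k=lambda c,f:cv2.resize(c,None,fx=f,fy=f,interpolation=cv2.INTER_CUBIC)
a=k(s[145:225,315:395],5); b=k(im[170:340,120:320],2)
b=np.pad(b,((0,400-b.shape[0]),(0,0),(0,0)))
def pts(c,p,off,f,P,col):
    for u in proj(p,P): 
        x=((u-off)*f).astype(int); cv2.circle(c,tuple(map(int,x)),1,col,-1)
L=lambda a,b:np.linspace(a,b,25)
mod=np.vstack([head2w(q,L([x,-.009,0],[x,.024,0])) for x in(-.011,.011)]+[head2w(q,L([x,-.01,.014],[x,.024,.014])) for x in(-.01,.01)]+[head2w(q,L([-.044,-.054,.014],[.044,-.054,.014])),head2w(q,L([-.044,-.054,.014],[-.044,.02,.014]))])
pts(a,S,np.array([315,145]),5,mod,(255,0,255)); pts(b,p,np.array([120,170]),2,mod,(255,0,255))
cv2.imwrite("pics/m4.png",np.hstack([a,b])[:,:,::-1])
E
```

```text
pos [ 0.4918 -0.0854  0.1647] tool shift mm [-0.5  0.2 -0.8] twist deg (tool z down) 0.0 t 6.7 F [-0.1 -0.7 -0.7] op 0.0148 gf 39.58981275558472
```

View pics/m4.png

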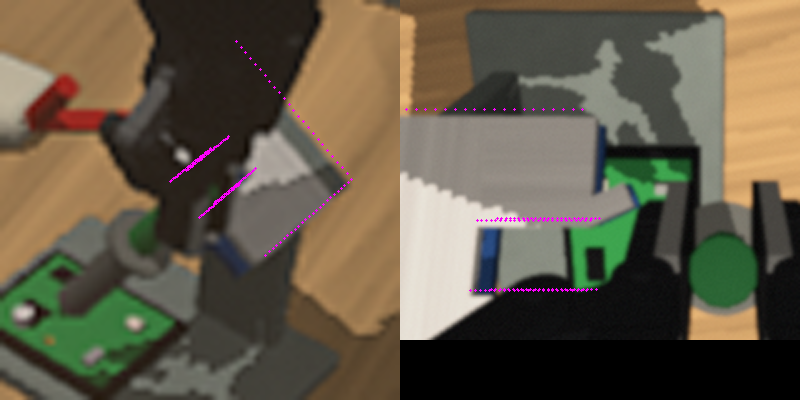

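The wrist crop shows the slot edges at rows 283.5 and about 318.6, so the slot centre is at 301. The syringe axis at plate height is at about row 300, which is lined up in x. In the side crop the flange centre is at about (140,238), or pixel (343,192.6). I check the height along the plates' normal next.

```bash
python3 - <<'E'
from h import *
q=np.load("q.npy"); p=np.load("w3.npy",allow_pickle=True).item()
h=lambda x,y,z:head2w(q,[x,y,z])[0]
for P in ([0,.065,.0045],[0,.065,.0145],[.01,.065,.0045],[0,.075,.0045],[0,.065,.0545+.008]): print(P,proj(S,h(*P)).round(1),proj(p,h(*P)).round(1))
print("base corners side",proj(S,base2w(q,[[-.085,-.065,.012],[-.085,.065,.012]])).round(1))
im=cv2.imread("pics/s4.png").astype(int)
# profiles across silver -x edge (lower-right), at model points
for y in(-.045,-.035,-.025):
    u=[proj(S,h(x,y,.014))[0] for x in np.linspace(-.050,-.036,15)]
    print(y,[int(im[int(round(v)),int(round(c))].sum()/3) for c,v in u])
    w=[proj(p,h(x,y+.03,.014))[0] for x in np.linspace(-.050,-.036,15)]
# flange visible outline: sample along image axis direction through flange
d=proj(S,h(0,.065,.0545))[0]-proj(S,h(0,.065,.0045))[0]; d/=np.linalg.norm(d); print("axis dir px",d, "px/mm",np.linalg.norm(proj(S,h(0,.065,.0145))[0]-proj(S,h(0,.065,.0045))[0])/10)
for o in (-8,-6,0):
    n=np.array([-d[1],d[0]]); c0=np.array([343,192.6])+n*o
    print(o,[int(cv2.getRectSubPix(im.astype(np.float32)[:,:,1].copy(),(1,1),tuple(map(float,c0+d*t)))[0,0]) for t in np.arange(-12,12.1,1)])
E
```

```text
[0, 0.065, 0.0045] [[342.5 192.7]] [[283.2 296.9]]
[0, 0.065, 0.0145] [[344.7 190.9]] [[283.3 297.3]]
[0.01, 0.065, 0.0045] [[339.8 189.3]] [[283.3 313.8]]
[0, 0.075, 0.0045] [[339.9 194.8]] [[299.3 296.9]]
[0, 0.065, 0.0625] [[355.8 182.1]] [[284.1 299.9]]
base corners side [[384.  214.5]
 [355.1 242. ]]
-0.045 [118, 119, 119, 119, 115, 115, 95, 65, 65, 65, 61, 61, 61, 60, 63]
-0.035 [117, 118, 118, 118, 114, 110, 110, 93, 93, 104, 96, 96, 109, 100, 100]
-0.025 [120, 114, 114, 114, 108, 108, 108, 104, 105, 105, 102, 104, 104, 103, 103]
axis dir px [ 0.78077859 -0.6248078 ] px/mm 0.27965416564335993
-8 [111, 109, 109, 107, 107, 108, 108, 108, 111, 117, 119, 121, 120, 121, 127, 129, 131, 107, 66, 27, 29, 31, 32, 33, 34]
-6 [105, 111, 109, 108, 107, 108, 104, 97, 90, 86, 89, 90, 88, 87, 95, 108, 117, 123, 115, 63, 27, 31, 33, 34, 34]
0 [60, 59, 59, 59, 56, 53, 70, 92, 94, 86, 71, 65, 65, 66, 63, 50, 32, 31, 32, 33, 33, 32, 32, 32, 35]
```

Side projection fits to within half a pixel, but it only resolves about 3 mm along the normal. I lower about 2 mm along the normal and go in gently, watching the force.

Emit:
move_arm(deltas=[-1.1, -3, 1.7, 0, 0.1, 0, -5, 0, 0, 0.1, 0, -4, 0, 0, 0.1, 0, -3, 0, 0, 0.1, 0, -3, 0, 0, 0.1, 0, 0, 0, 0, 0.1])

```text
time_s: 7.3
position: [0.4894, -0.1039, 0.1626]
tcp_rot: [0.294, 3.128, -0.0]
force: [0.5, -0.2, -0.6]
opening: 0.0144
grip_force: 39.6
```

Emit:
move_arm(deltas=[0, -3, 0, 0, 0.1, 0, -3, 0, 0, 0.1, 0, -3, 0, 0, 0.1, 0, -3, 0, 0, 0.1, 0, 0, 0, 0, 0.1])

```text
time_s: 7.72
position: [0.4871, -0.1156, 0.1626]
tcp_rot: [0.294, 3.128, -0.0]
force: [0.2, -0.0, -0.3]
opening: 0.0147
grip_force: 39.6
```

Emit:
move_arm(deltas=[0, -3, 0, 0, 0.1, 0, -3, 0, 0, 0.1, 0, -3, 0, 0, 0.1, 0, -3, 0, 0, 0.1, 0, -3, 0, 0, 0.1, 0, 0, 0, 0, 0.1])

```text
time_s: 8.22
position: [0.4843, -0.1304, 0.1626]
tcp_rot: [0.294, 3.128, -0.0]
force: [0.2, -0.3, -1.1]
opening: 0.0148
grip_force: 39.6
```

Emit:
move_arm(deltas=[0, -3, 0, 0, 0.1, 0, -3, 0, 0, 0.1, 0, -3, 0, 0, 0.1, 0, -3, 0, 0, 0.1, 0, 0, 0, 0, 0.1])

```text
time_s: 8.63
position: [0.4821, -0.1422, 0.1626]
tcp_rot: [0.294, 3.128, -0.0]
force: [-1.4, -0.7, -0.5]
opening: 0.015
grip_force: 39.6
```

Emit:
move_arm(deltas=[0, -2, 0, 0, 0.1, 0, -2, 0, 0, 0.1, 0, -2, 0, 0, 0.1, 0, 0, 0, 0, 0.1])

```text
time_s: 8.97
position: [0.481, -0.1479, 0.1626]
tcp_rot: [-0.293, -3.128, 0.0]
force: [0.4, 0.1, -1.1]
opening: 0.0148
grip_force: 39.6
```

Emit:
move_arm(deltas=[0, -1, 0, 0, 0.1, 0, -1, 0, 0, 0.1, 0, 0, 0, 0, 0.1])

```text
time_s: 9.22
position: [0.4807, -0.1492, 0.1626]
tcp_rot: [-0.293, -3.128, -0.001]
force: [0.3, 2.2, -0.1]
opening: 0.015
grip_force: 39.7
```

Emit:
move_arm(deltas=[0, -1, 0, 0, 0.1, 0, 0, 0, 0, 0.1])

```text
time_s: 9.38
position: [0.4805, -0.1497, 0.1626]
tcp_rot: [-0.292, -3.128, -0.003]
force: [0.7, 6.2, 0.5]
opening: 0.0146
grip_force: 40.0
```

Force along y has risen to 6 N at the expected depth, so the barrel is against the end of the slot. I release and lift away.

Emit:
move_arm(deltas=[0, 1, 0, 0, 0.1, 0, 0, 0, 0, 0.35, 0, 0, 0, 0, 0.5, 0, 0, 0, 0, 0.5, 0, 0, 0, 0, 0.5, 0, 0, 0, 0, 0.5, 0, 0, -10, 0, 0.5, 0, 0, -25, 0, 0.5, 0, 0, -30, 0, 0.5, 0, 0, -30, 0, 0.5, 0, 0, -15, 0, 0.5, 0, 0, 0, 0, 0.5])

```text
time_s: 10.38
position: [0.4817, -0.1501, 0.2769]
tcp_rot: [0.292, 3.121, -0.005]
force: [-0.5, -0.5, 0.4]
opening: 0.043
grip_force: 0.0
```

```bash
python3 - <<'E'
from h import *
q=np.load("q.npy"); plan(head2w(q,knob(2.16))[0],q[2])
p=cams.camera_params("wrist"); im=cams.read_camera("wrist"); np.save("w5.npy",p,allow_pickle=True)
s=cams.read_camera("side"); 
k=lambda c,f:cv2.resize(c,None,fx=f,fy=f,interpolation=cv2.INTER_CUBIC)
a=k(s[140:240,310:400],4.4); b=k(im[90:350,150:450],1.333); n=min(a.shape[0],600); b=np.pad(b,((0,n-b.shape[0]),(0,0),(0,0)))
cv2.imwrite("pics/m5.png",np.hstack([a,b])[:,:,::-1]); cv2.imwrite("pics/w5.png",im[:,:,::-1])
print(a.shape,b.shape)
for n_,P in(("plunger top seated",[0,0,.058]),("flange top",[0,0,.004]),("knob",knob(2.16)),("knob shut",knob(0))): print(n_,proj(S,head2w(q,P)),proj(p,head2w(q,P)))
E
```

```text
pos [ 0.4817 -0.1501  0.2769] tool shift mm [-62.8  76.1  54.3] twist deg (tool z down) 0.0 t 10.3833 F [-0.5 -0.5  0.4] op 0.043 gf 0.0
(440, 396, 3) (440, 400, 3)
plunger top seated [[371.40245412 169.21327029]] [[283.51558771 216.21342348]]
flange top [[358.77062204 179.33803484]] [[283.20750071 228.99778875]]
knob [[328.98640772 160.62350005]] [[382.05034726 312.25448803]]
knob shut [[376.6801955  186.51984467]] [[301.61178274 174.57035433]]
```

View pics/m5.png

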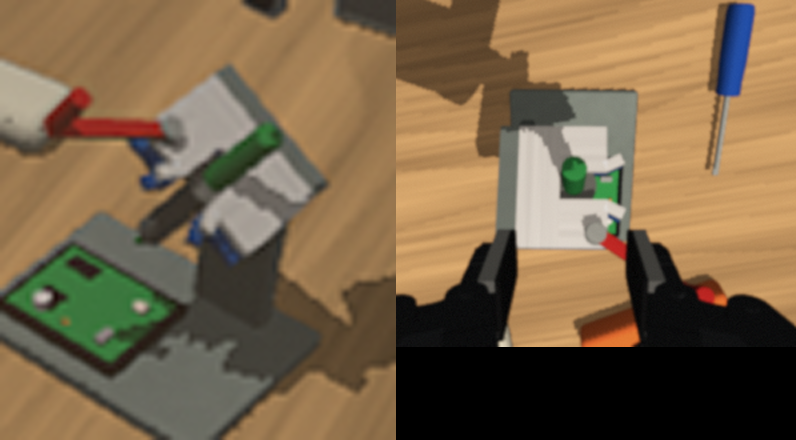

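Side view: the plunger top is at (370.9,170.2) against a seated prediction of (371.4,169.2). The flange is hidden between the plates, and the latch is still open with its knob at about (328,162). I now plan the knob push.

```bash
cat > way.py <<'E'
from h import *
q=np.load("q.npy"); rz=R.from_euler("z",q[2])
def tool(W):  # world -> tool-ish coords (x=-headx horiz, y=head y, z down), mm
    v=rz.inv().apply(W)*1000; return v*[-1,1,-1]
def W1(th,off): return head2w(q,knob(th,.037))[0]+rz.apply([off,0,0])
def W2(th,off,x=0): return head2w(q,knob(th,.034))[0]+rz.apply([x,off,0])
def rel(ws,st):
    c=tool(st); 
    for n,w in ws: t=tool(w); print(n,(t-c).round(1)); c=t
E
python3 - <<'E'
from way import *
st=status.get_state(); plan(st["position"],q[2])
ws=[("above",W1(2.16,.030)+[0,0,.06]),("pre",W1(2.16,.030)),("touch",W1(2.16,.018))]
ws+=[(f"{t:.2f}",W1(t,.018)) for t in np.arange(2.04,.7,-.12)]
rel(ws,st["position"])
E
```

```text
pos [ 0.4807 -0.1495  0.2729] tool shift mm [0. 0. 0.] twist deg (tool z down) 0.0 t 10.4833 F [0.  0.4 0.1] op 0.043 gf 0.0
above [-101.9   75.6    2.3]
pre [ 0.  0. 60.]
touch [12. -0.  0.]
2.04 [6.3 4.4 3.9]
1.92 [6.7 3.4 4.2]
1.80 [7.  2.5 4.4]
1.68 [7.2 1.5 4.5]
1.56 [7.3 0.4 4.6]
1.44 [ 7.3 -0.6  4.6]
1.32 [ 7.2 -1.6  4.5]
1.20 [ 7.  -2.6  4.4]
1.08 [ 6.7 -3.6  4.2]
0.96 [ 6.2 -4.5  3.9]
0.84 [ 5.7 -5.4  3.6]
0.72 [ 5.1 -6.1  3.2]
```

Emit:
move_arm(deltas=[-15, 10, 0, 0, 0, -25, 20, 0, 0, 0, -25, 20, 0, 0, 0, -25, 18, 0, 0, 0, -11.9, 7.6, 2.3, 0, 0, 0, 0, 0, 0, 0, 0, 0, 20, 0, 0, 0, 0, 25, 0, 0, 0, 0, 15, 0, 0, 0, 0, 0, 0, 0, 0, 0, 0, 0, 0])

```text
time_s: 11.4
position: [0.5942, -0.0943, 0.2098]
tcp_rot: [-0.293, -3.126, -0.001]
force: [0.3, -0.8, 0.8]
opening: 0.0001
grip_force: 0.0
```

```bash
python3 - <<'E'
from way import *
plan(W1(2.16,.030),q[2])
E
```

```text
pos [ 0.5942 -0.0943  0.2098] tool shift mm [-0.6  0.2 -0.8] twist deg (tool z down) -0.0 t 11.4 F [ 0.3 -0.8  0.8] op 0.0001 gf 0.0
```

Emit:
move_arm(deltas=[6, 0, -0.5, 0, 0, 6, 0, 0, 0, 0, 6.3, 4.4, 3.9, 0, 0, 6.7, 3.4, 4.2, 0, 0, 7, 2.5, 4.4, 0, 0, 7.2, 1.5, 4.5, 0, 0, 7.3, 0.4, 4.6, 0, 0, 0, 0, 0, 0, 0])

```text
time_s: 12.07
position: [0.5503, -0.073, 0.1897]
tcp_rot: [0.293, 3.128, 0.0]
force: [-0.8, -0.4, 0.2]
opening: -0.0001
grip_force: 0.0
```

```bash
python3 - <<'E'
from way import *
plan(W1(1.56,.018),q[2])
def red(n):
    im=cams.read_camera(n); cv2.imwrite(f"pics/{n}6.png",im[:,:,::-1]); h=cv2.cvtColor(im,cv2.COLOR_RGB2HSV); m=cv2.inRange(h,(0,150,60),(6,255,255))|cv2.inRange(h,(174,150,60),(180,255,255)); return m
b=(slice(130,230),slice(290,410))
for n,c in(("side",S),("top",T)):
    m=red(n); m2=np.zeros_like(m)
    sl=(slice(130,230),slice(290,410)) if n=="side" else (slice(190,290),slice(295,385)); m2[sl]=m[sl]
    ys,xs=np.nonzero(m2); print(n,len(xs),xs.mean() if len(xs) else 0,ys.mean() if len(ys) else 0, (xs.min(),xs.max(),ys.min(),ys.max()) if len(xs) else "")
    for t in(2.16,1.8,1.56,1.3): print(t,proj(c,head2w(q,[knob(t,.018),knob(t)])).round(0).tolist())
E
```

```text
pos [ 0.5503 -0.073   0.1897] tool shift mm [-1.2 -0.3  0.7] twist deg (tool z down) 0.0 t 12.0667 F [-0.8 -0.4  0.2] op -0.0001 gf 0.0
side 87 337.4367816091954 177.75862068965517 (np.int64(328), np.int64(347), np.int64(170), np.int64(186))
2.16 [[322.0, 167.0], [329.0, 161.0]]
1.8 [[326.0, 178.0], [333.0, 171.0]]
1.56 [[330.0, 184.0], [337.0, 177.0]]
1.3 [[336.0, 190.0], [344.0, 183.0]]
top 0 0 0 
2.16 [[318.0, 224.0], [318.0, 232.0]]
1.8 [[310.0, 233.0], [310.0, 242.0]]
1.56 [[308.0, 241.0], [307.0, 250.0]]
1.3 [[307.0, 249.0], [307.0, 258.0]]
```

The latch is turning with the push, to about 1.55 rad. I continue.

Emit:
move_arm(deltas=[7.3, -0.6, 4.6, 0, 0, 7.2, -1.6, 4.5, 0, 0, 7, -2.6, 4.4, 0, 0, 6.7, -3.6, 4.2, 0, 0, 6.2, -4.5, 3.9, 0, 0, 5.7, -5.4, 3.6, 0, 0, 5.1, -6.1, 3.2, 0, 0, 0, 0, 0, 0, 0])

```text
time_s: 12.83
position: [0.5016, -0.09, 0.1604]
tcp_rot: [-0.294, -3.127, 0.0]
force: [-0.4, 0.4, 0.4]
opening: 0.0002
grip_force: 0.0
```

```bash
python3 - <<'E'
from way import *
plan(W1(.72,.018),q[2]); st=status.get_state()
im=cams.read_camera("side"); h=cv2.cvtColor(im,cv2.COLOR_RGB2HSV); m=cv2.inRange(h,(0,150,60),(6,255,255))|cv2.inRange(h,(174,150,60),(180,255,255)); m[:130]=0;m[230:]=0;m[:,:290]=0;m[:,410:]=0
ys,xs=np.nonzero(m); print(len(xs),(xs.min(),xs.max(),ys.min(),ys.max()),[(int(y),int(xs[ys==y].min()),int(xs[ys==y].max())) for y in sorted(set(ys))][::3])
for t in(1.,.85,.72,.6,.4): print(t,proj(S,head2w(q,[knob(t,.018),knob(t)])).round(0).tolist())
ws=[("back",W1(.72,.033)),("side",W2(.72,.036,.030)),("pre",W2(.72,.030)),("touch",W2(.72,.0205))]+[(f"{t:.2f}",W2(t,.0205)) for t in np.arange(.6,-.05,-.12)]
rel(ws,st["position"])
E
```

```text
pos [ 0.5016 -0.09    0.1604] tool shift mm [-0.6  0.9 -0.3] twist deg (tool z down) -0.0 t 12.8333 F [-0.4  0.4  0.4] op 0.0002 gf 3.856393071544062e-07
52 (np.int64(349), np.int64(360), np.int64(190), np.int64(198)) [(190, 357, 359), (193, 353, 360), (196, 350, 356)]
1.0 [[344.0, 194.0], [352.0, 188.0]]
0.85 [[348.0, 196.0], [356.0, 190.0]]
0.72 [[352.0, 197.0], [360.0, 191.0]]
0.6 [[355.0, 197.0], [363.0, 191.0]]
0.4 [[360.0, 197.0], [368.0, 191.0]]
back [-15.6   0.9  -0.3]
side [ 1.4 36.   2.5]
pre [30. -6.  0.]
touch [ 0.  -9.5  0. ]
0.60 [ 4.5 -6.8  2.8]
0.48 [ 3.8 -7.4  2.4]
0.36 [ 3.  -7.9  1.9]
0.24 [ 2.2 -8.2  1.4]
0.12 [ 1.3 -8.5  0.8]
0.00 [ 0.4 -8.6  0.3]
```

Knob tip is at about (359,191) in the side view, so the latch is near 0.75 rad. I go round to the knob's +y side and push it shut.

Emit:
move_arm(deltas=[-15.6, 0.9, -0.3, 0, 0, 0.4, 12, 0.5, 0, 0, 0.5, 18, 1, 0, 0, 0.5, 6, 1, 0, 0, 10, -1, 0, 0, 0, 12, -2, 0, 0, 0, 8, -3, 0, 0, 0, 0, 0, 0, 0, 0, 0, -5, 0, 0, 0, 0, -4.5, 0, 0, 0, 0, 0, 0, 0, 0])

```text
time_s: 13.8
position: [0.4913, -0.0661, 0.1586]
tcp_rot: [0.294, 3.127, -0.0]
force: [0.7, -0.1, 0.2]
opening: -0.0
grip_force: 0.0
```

Emit:
move_arm(deltas=[4.5, -6.8, 2.8, 0, 0, 3.8, -7.4, 2.4, 0, 0, 3, -7.9, 1.9, 0, 0, 2.2, -8.2, 1.4, 0, 0, 0.7, -4.2, 0.4, 0, 0, 0.6, -4.3, 0.4, 0, 0, 0, 0, 0, 0, 0])

```text
time_s: 14.38
position: [0.4691, -0.1014, 0.1493]
tcp_rot: [0.294, 3.128, -0.001]
force: [0.1, 0.5, 0.3]
opening: -0.0001
grip_force: 0.0
```

```bash
python3 - <<'E'
from way import *
plan(W2(0,.0205),q[2])
im=cams.read_camera("side"); cv2.imwrite("pics/side8.png",im[:,:,::-1]); h=cv2.cvtColor(im,cv2.COLOR_RGB2HSV); m=cv2.inRange(h,(0,150,60),(6,255,255))|cv2.inRange(h,(174,150,60),(180,255,255)); m[:130]=0;m[230:]=0;m[:,:290]=0;m[:,410:]=0
ys,xs=np.nonzero(m); print(len(xs),[(int(y),int(xs[ys==y].min()),int(xs[ys==y].max())) for y in sorted(set(ys))][::3])
for t in(.6,.2,.0): print(t,proj(S,head2w(q,[knob(t,.018),knob(t)])).round(0).tolist())
E
```

```text
pos [ 0.4691 -0.1014  0.1493] tool shift mm [ 1.1 -8.9  0.6] twist deg (tool z down) -0.0 t 14.3833 F [0.1 0.5 0.3] op -0.0001 gf 0.0
26 [(171, 351, 351), (186, 358, 358), (189, 372, 374), (192, 372, 372)]
0.6 [[355.0, 197.0], [363.0, 191.0]]
0.2 [[365.0, 195.0], [373.0, 189.0]]
0.0 [[369.0, 192.0], [377.0, 187.0]]
```

Latch is at about 0.2 rad. I push on to the stop in small steps.

Emit:
move_arm(deltas=[0.7, -3, 0.3, 0, 0, 0.4, -3, 0.3, 0, 0, 0, -3, 0, 0, 0, 0, 0, 0, 0, 0])

```text
time_s: 14.77
position: [0.4664, -0.1095, 0.1487]
tcp_rot: [-0.293, -3.128, 0.0]
force: [0.6, -0.6, 0.4]
opening: 0.0
grip_force: 0.0
```

Emit:
move_arm(deltas=[0, -2, 0, 0, 0, 0, -2, 0, 0, 0, 0, 0, 0, 0, 0])

```text
time_s: 15.02
position: [0.466, -0.1114, 0.1486]
tcp_rot: [0.294, 3.127, 0.007]
force: [3.1, 12.0, 1.7]
opening: 0.0003
grip_force: 6.5
```

12 N at the expected end position means the latch is at its stop. I back off, lift clear and check numerically.

Emit:
move_arm(deltas=[0, 5, 0, 0, 0, 0, 15, 0, 0, 0, 0, 20, 0, 0, 0, 0, 15, -10, 0, 0, 0, 0, -30, 0, 0, 0, 20, -35, 0, 0, 0, 35, -35, 0, 0, 0, 35, -30, 0, 0, 0, 35, 0, 0, 0, 0, 35, 0, 0, 0, 0, 0, 0, 0, 0, 0, 0, 0, 0, 0])

```text
time_s: 16.02
position: [0.5039, 0.0905, 0.2801]
tcp_rot: [-0.288, -3.128, 0.001]
force: [-0.1, -0.2, -0.1]
opening: -0.0
grip_force: 0.0
```

```bash
python3 - <<'E'
from way import *
plan(W2(0,.0205),q[2])
for n,c,(x0,x1,y0,y1) in(("side",S,(330,400,140,215)),("top",T,(295,385,215,290))):
    im=cams.read_camera(n); cv2.imwrite(f"pics/{n}9.png",im[:,:,::-1]); h=cv2.cvtColor(im,cv2.COLOR_RGB2HSV)
    for col,m in(("red",cv2.inRange(h,(0,150,60),(6,255,255))|cv2.inRange(h,(174,150,60),(180,255,255))),("green",cv2.inRange(h,(50,120,30),(85,255,255)))):
        z=np.zeros_like(m); z[y0:y1,x0:x1]=m[y0:y1,x0:x1]; k,l,s,ce=cv2.connectedComponentsWithStats(z)
        print(n,col,[(s[i].tolist(),ce[i].round(1).tolist()) for i in range(1,k) if s[i,4]>10])
    print("pred hinge, knob base, knob top (th 0), (th .12)",proj(c,head2w(q,[[.034,.0155,.02],knob(0,.018),knob(0),knob(.12)])).round(1).tolist(),"plunger top",proj(c,head2w(q,[0,0,.058])).round(1))
E
```

```text
pos [0.5039 0.0905 0.2801] tool shift mm [   0.3 -203.9  131.5] twist deg (tool z down) 0.2 t 16.0167 F [-0.1 -0.2 -0.1] op -0.0 gf 0.0
side red [([349, 171, 29, 24, 144], [362.7, 184.3])]
side green [([359, 169, 14, 10, 43], [366.8, 172.7]), ([330, 198, 20, 17, 181], [336.8, 208.0])]
pred hinge, knob base, knob top (th 0), (th .12) [[349.3, 168.4], [368.5, 192.4], [376.7, 186.5], [374.4, 188.2]] plunger top [[371.4 169.2]]
top red [([335, 250, 12, 39, 191], [339.8, 269.0])]
top green [([320, 215, 34, 32, 706], [335.9, 229.2]), ([345, 257, 10, 21, 147], [349.3, 267.1])]
pred hinge, knob base, knob top (th 0), (th .12) [[344.5, 247.0], [336.9, 276.6], [337.7, 286.7], [333.4, 285.8]] plunger top [[350.1 274. ]]
```

```bash
python3 -c "
from plant import ctrl
print(ctrl.finish_job())"
```

```text
the job is handed in; nothing more can be done
None
```

I loaded the green syringe fully home in the slot, swung the red latch to its stop, let go and handed the job in at about 16 s; the last camera check agreed, but no verdict came back.

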